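# Hold the fruit caddy's lid open for a pan change

## Task

A colleague is about to change the fruit pans in the steel caddy. Take the little orange-capped jar off its clear lid and stand it upright on the black bar mat, then lift the lid by its steel bar handle to 50 degrees open from shut (room for the pans to come out, while the lid still shields the fruit). The lid drops shut if you let go, so finish with the gripper still holding the handle, the lid steady at 50 degrees, and leave the jiggers and the other things on the worktop where they are.

Things in the scene. Friction and masses are not known exactly. Their poses are not given: they have to be found in the camera images.
- fruit_caddy: steel fruit caddy, fixed, 191 mm deep (x), 280 mm wide (y), with three white pans; origin at the centre of its underside; +x points to its back (hinge side), -x to its front (handle), z up. The shut clear lid, 286 mm wide, has a level panel, upper face 119 mm above the origin, from x = +97 to -38 mm, then a flap sloping down at 45 degrees to x = -100 mm
- caddy_lid (a joint): opening angle of the clear lid (0.45 kg with handle) in rad: 0 shut, growing as the front rises, at most 1.45; 50 degrees is 0.873. No stay or spring: from any angle the lid falls shut by its weight (about 2.5 N at the handle). The hinge line is level, along the caddy's y
- lid_hinge (a point): middle of the lid's hinge line, 117 mm above the worktop, at x = +97 mm, y = 0 in the caddy's frame; its axes are the caddy's
- lid_handle: the lid's steel handle: a round bar 12 mm in diameter and 124 mm long, parallel to the hinge, on two 9 mm posts 100 mm apart that stand square on the sloping front flap; the bar's axis is 45 mm off the flap, so there is room for a finger behind it. This origin lies on the hinge line and turns with the lid
- handle_bar (a point): middle of the handle's round bar, on its axis: 198 mm from the hinge line and, with the lid shut, at the hinge's height, straight in front of it (117 mm above the worktop); it swings up and back on an arc of 198 mm radius about the hinge line. Its y axis runs along the bar
- orange_jar: small white jar with an orange cap, 54 mm in diameter, 50 mm high, about 0.12 kg; it starts standing on the level panel of the caddy's lid; origin at the centre of its underside, z up. Overhead, a shelf overhangs the worktop from 625 mm ahead of the robot on, its lip 590 mm above it
- bar_mat: black rubber bar mat lying fixed on the worktop, 150 mm (x) by 220 mm (y), 8 mm thick; origin at the centre of its underside. Two jiggers stand near its +y end; the -y half is empty
- jigger_a: steel double jigger, 42 mm across, 75 mm high, standing on the mat; origin at the centre of its underside
- jigger_c: steel double jigger, 44 mm across, 80 mm high, standing on the mat; origin at the centre of its underside
- brown_spoon_0: long dark brown spoon 183 x 42 x 12 mm lying at the right; origin at the centre of the underside
- kitchen_timer: white timer 62 x 62 x 14 mm lying at the left; origin at the centre of the underside
- squeeze_a: squeeze bottle with brown contents, 54 mm across, 208 mm high, standing at the right; origin at the centre of its underside
- squeeze_c: squeeze bottle with dark red contents, 54 mm across, 193 mm high, standing at the right; origin at the centre of its underside

How it is judged:
By the outcome, as a careful person would: the job done as asked, in the order asked, and still so for the second after the job is handed in, while the arm keeps its last pose, push and grip.
It also fails if it takes over 54 s, if anything falls off the work surface, if the arm or the gripper's body presses on something with over 40 N, if the wrist force passes 120 N, or if a joint passes its speed limit or range.

## Robot

A 6-joint arm with a two-finger parallel gripper is mounted at the origin on a cart in front of the work surface, level with it; the furniture and walls round the work are solid. World frame = base frame: x ahead of the robot, y to its left, z up, the work surface at z = 0. Lengths are in m, angles in rad, forces in N, time in s.
With the tool pointing down it reaches from about 0.25 to 0.775 m from the base axis. Payload 4 kg.
Tool frame: the origin (TCP) lies midway between the tips of the shut fingers; the grasp point (between the pads) lies 19 mm behind it; z points along the fingers, y is the line along which they close (so a half turn about z gives the same grasp; the last joint's range is limited). The gripper opens to 94 mm and grips with 3 to 60 N. Pads are 16 mm wide; open, the fingers measure 119 mm over their backs; the gripper's body (75 mm by 177 mm) begins 78 mm behind the grasp point.
Start: joints at [-1.367, 0.087, 1.371, -0, 1.684, -0.103], TCP at [0.166, -0.524, 0.206] pointing down, gripper open.
Joint ranges: [-3.1, 3.1], [-0.76, 2.03], [0.27, 2.55], [-1.08, 4.22], [0.17, 2.65], [-2.57, 2.57]. Speed limits (rad/s): [2.79, 2.79, 3.14, 3.14, 3.14, 3.14].

## Interface

Orientations are given as a unit quaternion [x, y, z, w].
In Python, from plant import arm gives the robot as it stands. Calls block until the motion is done:
- arm.goto(position, orientation): joint-space move of the TCP to a pose.
- arm.move_straight(position, v=0.15, frame=None): straight line of the TCP; frame=None keeps the orientation; v is the mean speed in m/s.
- arm.movej(angles): joint-space move.
- arm.gripper_to(opening): finger opening in m; the grip force is fixed at half the most; returns when the fingers have stopped.
- arm.wait(seconds).
- arm.ik(position, orientation): joint angles nearest the present ones, or None.
- arm.get_obs(): the state.
- arm.get_image(name): name is "scene" or "side" or "wrist"; returns a dict with "frame" (420x560x3 uint8, blue, green, red), "depth" (420x560 float32, m along the optical axis (not along the pixel's ray), 0 where there is no reading), "K" (3x3 intrinsics, pixels), "R" (3x3) and "t" (3): a world point X has camera coordinates R X + t. Camera axes: x right, y down, z forward; pixel columns grow to the right and rows downward; lengths in m; the calibration is good to about 2 mm. The wrist camera is an equidistant fisheye: a pixel r from the principal point sees the ray r / f radians off the axis. A picture is of the moment at which its call begins.
A pose or a line that the arm cannot do raises arm.IKError and nothing moves.
- arm.job_done(): hands the job in; it is judged then, once.
The state is a dict: "time_s": time; "joint_positions": joint angles; "qvel": joint speeds; "joint_efforts": joint torques, N m; "position": TCP position; "orientation": TCP orientation; "ft_force": force on the tool from outside, world axes, zero at the start; "wrist_torque": the same for the moment, N m; "gripper_width": finger opening in m; "grip_force": force on a finger pad.
Only numpy, scipy, OpenCV 4.12 (cv2) and the standard library are available. Lean on these libraries where they do the work, as an engineer would, in place of code of your own. Each camera call takes 0.05 s, during which the arm holds its last target. There are 200 camera calls.

## Working session

There is one attempt and no reset: what is moved stays moved. The work goes in short steps, each a Python script; the robot and the scene stay as the last script left them, time stands still between calls to the robot, and variables do not carry over. Pictures are saved under pics/ and viewed, at most 10 in all, crops included, and the job is handed in when it is done.

```bash
ls; mkdir -p pics; python3 - <<'E'
from plant import arm
import cv2,numpy as np
for n in("scene","side"):
    im=arm.get_image(n); cv2.imwrite(f"pics/{n}0.png",im["frame"]); np.savez(f"pics/{n}0.npz",**im)
    print(n,im["K"].tolist(),(-im["R"].T@im["t"]).round(3),im["R"].round(3).tolist(),(im["depth"]>0).mean())
o=arm.get_obs();print(o["time_s"],o["orientation"],o["gripper_width"])
E
```

```text
pics
scene [[436.59193556050957, 0.0, 279.7135355480632], [0.0, 436.59193556050957, 202.94909215196157], [0.0, 0.0, 1.0]] [-0.173 -1.034  1.107] [[0.819, -0.574, -0.008], [-0.364, -0.509, -0.78], [0.443, 0.642, -0.626]] 0.9957568027210885
side [[397.8979505239396, 0.0, 278.8983451438204], [0.0, 397.8979505239396, 211.1353316494663], [0.0, 0.0, 1.0]] [0.289 0.907 0.604] [[-0.975, -0.219, -0.026], [-0.077, 0.447, -0.891], [0.206, -0.867, -0.453]] 0.995250850340136
0.1 [ 9.88256682e-01  1.52799707e-01 -5.12540949e-05 -9.88956083e-04] 0.09410754232297054
```

View pics/scene0.png

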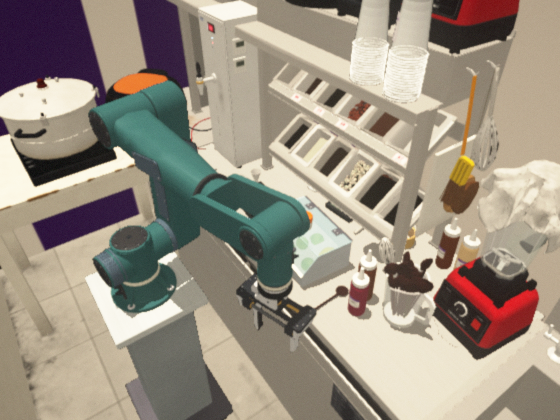

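View pics/side0.png

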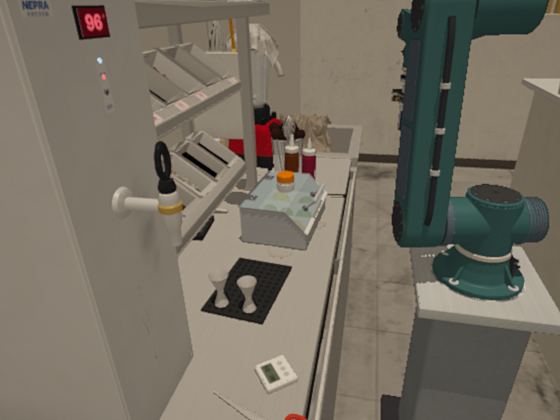

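The side view shows the jar (orange cap at about (286,178)) on the lid, the bar handle at the lid's right edge (~(318,200)), and the mat at (250,288) with jiggers at (220,288) and (247,294). In the scene view the arm hides most of the caddy.

```bash
cat > h.py <<'E'
import numpy as np,cv2
def load(n): return dict(np.load(f"pics/{n}.npz"))
def ray(im,u,v):
    K,R,t=im["K"],im["R"],im["t"]
    return -R.T@t, R.T@np.array([(u-K[0,2])/K[0,0],(v-K[1,2])/K[1,1],1.])
def onz(im,u,v,z):
    c,d=ray(im,u,v); return c+d*(z-c[2])/d[2]
def cloud(im):
    v,u=np.mgrid[:420,:560]; K=im["K"]; z=im["depth"]
    P=np.stack([(u-K[0,2])/K[0,0]*z,(v-K[1,2])/K[1,1]*z,z],-1)
    return (P-im["t"])@im["R"]
def orange(im,roi):
    h=cv2.cvtColor(im["frame"],cv2.COLOR_BGR2HSV); m=cv2.inRange(h,(3,150,120),(18,255,255)); k=np.zeros_like(m)
    u0,v0,u1,v1=roi; k[v0:v1,u0:u1]=m[v0:v1,u0:u1]; return k
E
python3 - <<'E'
from h import *
s=load("side0"); c=load("scene0")
P=cloud(s)
m=orange(s,(260,160,310,200))>0; print("cap side",m.sum(),np.argwhere(m).mean(0),P[m].mean(0).round(3),P[m].min(0).round(3),P[m].max(0).round(3))
Q=cloud(c); m=orange(c,(290,195,330,235))>0; print("cap scene",m.sum(),Q[m].min(0).round(3),Q[m].max(0).round(3))
g=cv2.cvtColor(s["frame"],cv2.COLOR_BGR2GRAY)
d=((g<60)&(np.abs(P[...,2]-.008)<.012)).astype(np.uint8)*255; d[:, :190]=0; d[:240]=0; d[340:]=0; d[:,320:]=0
d=cv2.morphologyEx(d,cv2.MORPH_CLOSE,np.ones((7,7)))
ct=max(cv2.findContours(d,0,2)[0],key=cv2.contourArea)
hull=cv2.convexHull(ct); ap=cv2.approxPolyDP(hull,6,True)[:,0]
for u,v in ap: print("mat",u,v,onz(s,u,v,.008).round(3),P[v,u].round(3))
for x in [(219,275),(247,280),(221,303),(248,308),(275,372)]: print("pt",x,P[x[1],x[0]].round(3))
# highest things over caddy
b=s["frame"][140:260,225:345]; cv2.imwrite("pics/sc.png",np.vstack([cv2.resize(b,(560,560),interpolation=3)]))
E
```

```text
cap side 187 [176.43850267 285.14973262] [ 0.524 -0.174  0.158] [ 0.499 -0.51   0.041] [ 0.609 -0.14   0.169]
cap scene 29 [ 0.225 -0.553  0.155] [ 0.541 -0.168  0.579]
mat 240 258 [0.603 0.055 0.008] [0.605 0.05  0.004]
mat 290 267 [0.462 0.072 0.008] [0.463 0.07  0.006]
mat 262 323 [0.481 0.285 0.008] [0.482 0.28  0.003]
mat 202 310 [0.623 0.271 0.008] [0.625 0.268 0.005]
pt (219, 275) [0.594 0.224 0.074]
pt (247, 280) [0.527 0.228 0.073]
pt (221, 303) [0.585 0.25  0.017]
pt (248, 308) [0.521 0.254 0.016]
pt (275, 372) [0.423 0.409 0.012]
```

View pics/sc.png

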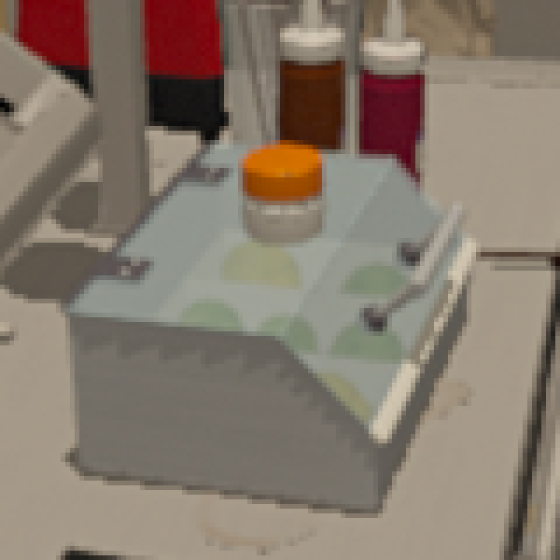

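The crop shows the jar at the back right of the level panel and the handle bar running from about (304,208) to (324,185) in full-image pixels. The hinges are on the back edge. Next I'll move the arm to the left, so the scene camera is clear and the wrist camera can see the mat and caddy.

```bash
python3 - <<'E'
from plant import arm
from h import *
arm.move_straight([.166,-.524,.36],v=.25)
for q in ([1,0,0,0],[0,1,0,0]):
    j=arm.ik([.42,.10,.36],q); print(j)
arm.goto([.42,.10,.36],[1,0,0,0])
for n in("scene","wrist"):
    im=arm.get_image(n); cv2.imwrite(f"pics/{n}1.png",im["frame"]); np.savez(f"pics/{n}1.npz",**im)
print(im["K"],-im["R"].T@im["t"],im["R"].round(2)); o=arm.get_obs();print(o["time_s"],o["position"],o["joint_positions"])
E
```

```text
[ 1.02267512e-01 -1.53929194e-01  1.29971037e+00 -4.44089210e-16
  1.99581147e+00  1.67306384e+00]
[ 1.02267512e-01 -1.53929194e-01  1.29971037e+00 -4.44089210e-16
  1.99581147e+00 -1.46852882e+00]
[[325.1922621    0.         274.38912937]
 [  0.         325.1922621  210.29868023]
 [  0.           0.           1.        ]] [0.49967216 0.09886858 0.53795971] [[-0.   -1.    0.  ]
 [-0.96  0.    0.27]
 [-0.27 -0.   -0.96]]
3.3583 [0.42024683 0.09943909 0.35989157] [ 1.00991442e-01 -1.53579694e-01  1.29962748e+00 -1.15221585e-04
  1.99574191e+00  1.67294668e+00]
```

View pics/scene1.png

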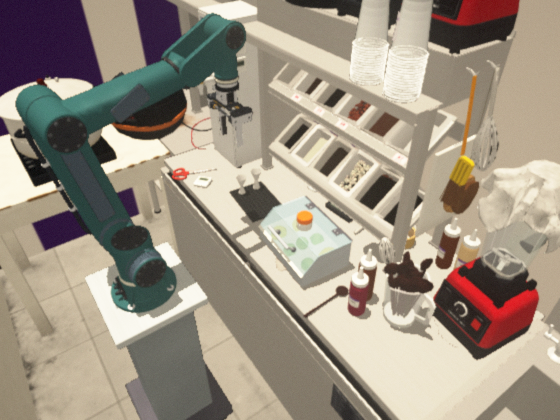

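View pics/wrist1.png

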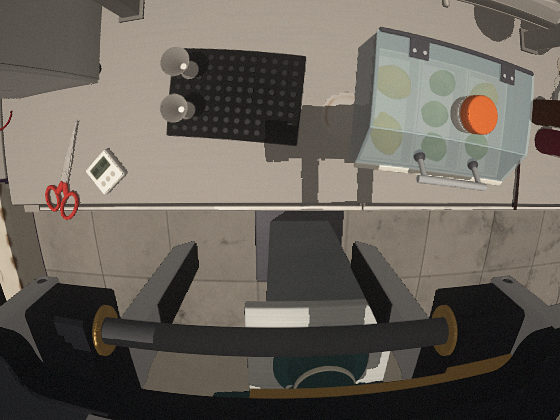

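The scene view now shows the whole caddy, with the cap at (305,217) and the handle from (272,228) to (297,262). The wrist view shows the cap at (479,115), the bar from (417,181) to (487,188), the hinge edge from (378,28) to (533,73), and the mat from (167,47) to (300,145) with jiggers at (180,62) and (180,108). Next I'll triangulate these.

```bash
cat >> h.py <<'E'
def rayw(im,u,v):
    K=im["K"]; a,b=(u-K[0,2]),(v-K[1,2]); r=np.hypot(a,b)+1e-9; th=r/K[0,0]
    return -im["R"].T@im["t"], im["R"].T@np.array([np.sin(th)*a/r,np.sin(th)*b/r,np.cos(th)])
def onzw(im,u,v,z):
    c,d=rayw(im,u,v); return c+d*(z-c[2])/d[2]
def cloudw(im):
    v,u=np.mgrid[:420,:560]; K=im["K"]; a,b=u-K[0,2],v-K[1,2]; r=np.hypot(a,b)+1e-9; th=r/K[0,0]; z=im["depth"]
    P=np.stack([np.tan(th)*a/r*z,np.tan(th)*b/r*z,z],-1)
    return (P-im["t"])@im["R"]
def tri(*rs):
    A=0;B=0
    for c,d in rs:
        d=d/np.linalg.norm(d); M=np.eye(3)-np.outer(d,d); A=A+M; B=B+M@c
    X=np.linalg.solve(A,B); return X,max(np.linalg.norm(np.cross(X-c,d/np.linalg.norm(d))) for c,d in rs)
E
python3 - <<'E'
from h import *
s=load("side0"); c=load("scene1"); w=load("wrist1")
S,C,W=cloud(s),cloud(c),cloudw(w)
for nm,im,P,roi in(("side",s,S,(270,165,300,190)),("scene",c,C,(290,205,320,225)),("wrist",w,W,(450,90,510,140))):
    m=orange(im,roi)>0; Q=P[m]; ok=(abs(Q-np.median(Q,0)).max(1)<.05); Q=Q[ok]; (u,v),r=cv2.minEnclosingCircle(np.argwhere(m)[:,::-1].astype(np.float32))
    top=Q[Q[:,2]>Q[:,2].max()-.006]
    print(nm,"cap",(u,v,r),m.sum(),"x",Q[:,0].min().round(3),Q[:,0].max().round(3),"y",Q[:,1].min().round(3),Q[:,1].max().round(3),"zmax",Q[:,2].max().round(3),"topctr",((top.min(0)+top.max(0))/2).round(3))
a=orange(w,(450,90,510,140)); print("wrist cap at z .169",onzw(w,478.9,115,.169).round(3))
for p in [(378,28),(533,73),(362,131),(520,155)]: print("lid",p,onzw(w,*p,.119).round(3))
for p in [(417,181),(487,188)]: print("bar",p,onzw(w,*p,.117).round(3))
print("side bar ends",onz(s,304.3,208,.117).round(3),onz(s,324,184.6,.117).round(3))
# bar in depth: points above flap near front
for nm,P,im,roi in(("wrist",W,w,(405,145,500,200)),("side",S,s,(296,175,330,215)),("scene",C,c,(262,220,305,270))):
    u0,v0,u1,v1=roi; Q=P[v0:v1,u0:u1].reshape(-1,3); k=(Q[:,2]>.106)&(Q[:,0]<.448)&(Q[:,2]<.14)&(Q[:,0]>.35); Q=Q[k]
    print(nm,"n",k.sum(),Q.min(0).round(3),Q.max(0).round(3)) if k.any() else 0
    if k.sum()>10: print(np.polyfit(Q[:,1],Q[:,0],1),np.median(Q,0).round(3))
g=cv2.cvtColor(w["frame"],cv2.COLOR_BGR2GRAY)
for p in [(182,47),(306,56),(296,146),(167,136)]: print("mat",p,onzw(w,*p,.008).round(3),W[p[1],p[0]].round(3))
for z in (.083,.088):print("jig",onzw(w,176,60,z).round(3),onzw(w,174,107,z).round(3))
cv2.imwrite("pics/w1c.png",cv2.resize(w["frame"][10:210,340:560],(770,700),interpolation=3)[:600])
E
```

```text
side cap (285.0, 176.5, 8.732224464416504) 187 x 0.499 0.547 y -0.198 -0.14 zmax 0.169 topctr [ 0.523 -0.171  0.166]
scene cap (304.19232177734375, 217.5, 7.347148895263672) 160 x 0.494 0.543 y -0.199 -0.15 zmax 0.175 topctr [ 0.517 -0.176  0.172]
wrist cap (480.2357177734375, 114.46428680419922, 19.73150062561035) 1040 x 0.498 0.55 y -0.209 -0.146 zmax 0.171 topctr [ 0.524 -0.172  0.168]
wrist cap at z .169 [ 0.523 -0.164  0.169]
lid (378, 28) [ 0.631 -0.038  0.119]
lid (533, 73) [ 0.61  -0.317  0.119]
lid (362, 131) [ 0.489 -0.016  0.119]
lid (520, 155) [ 0.473 -0.293  0.119]
bar (417, 181) [ 0.423 -0.102  0.117]
bar (487, 188) [ 0.416 -0.23   0.117]
side bar ends [ 0.446 -0.056  0.117] [ 0.413 -0.226  0.117]
wrist n 642 [ 0.413 -0.225  0.106] [ 0.442 -0.1    0.124]
[0.07695342 0.43697612] [ 0.424 -0.156  0.12 ]
side n 96 [ 0.414 -0.225  0.106] [ 0.439 -0.097  0.123]
[0.08379361 0.43610827] [ 0.423 -0.147  0.119]
scene n 116 [ 0.407 -0.225  0.106] [ 0.44  -0.102  0.131]
[0.07791918 0.43098609] [ 0.417 -0.168  0.122]
mat (182, 47) [0.63  0.251 0.008] [ 0.632  0.254 -0.002]
mat (306, 56) [0.607 0.048 0.008] [ 0.609  0.047 -0.002]
mat (296, 146) [0.459 0.064 0.008] [ 0.458  0.063 -0.001]
mat (167, 136) [0.48  0.279 0.008] [0.479 0.281 0.001]
jig [0.593 0.238 0.083] [0.524 0.241 0.083]
jig [0.591 0.236 0.088] [0.524 0.24  0.088]
```

View pics/w1c.png

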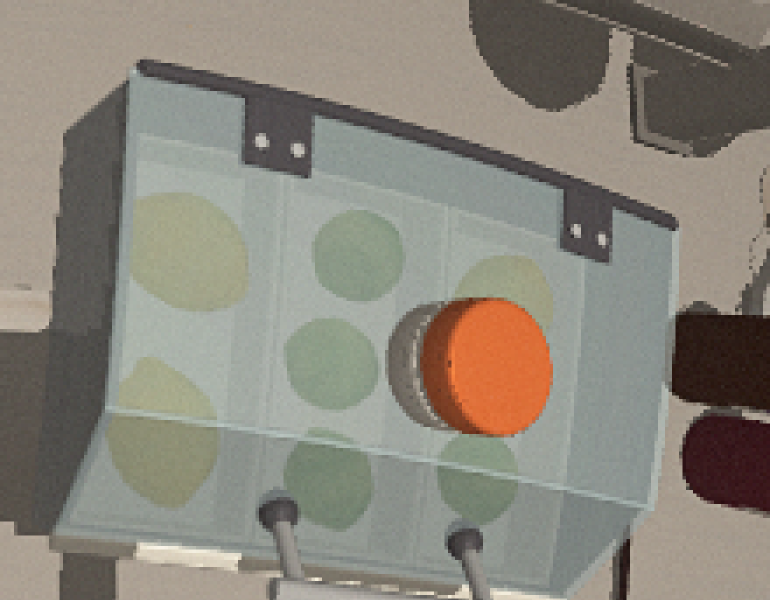

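The views agree. The jar is at (0.523,-0.173) with its top at z = 0.169. The bar centre is at about (0.424,-0.163,0.117), yaw -0.077 rad, which puts the hinge at (0.621,-0.178) and matches the back edge in the image. The mat centre is about (0.543,0.166). Next I'll pick up the jar.

```bash
python3 - <<'E'
from plant import arm
from h import *
s=load("side0");S=cloud(s)
for p in [(291,155),(309,160),(310,170)]: print("bottle",S[p[1],p[0]].round(3))
q=[1,0,0,0]
arm.goto([.523,-.173,.27],q)
w=arm.get_image("wrist"); h=orange(w,(100,50,450,300)); m=np.argwhere(h)[:,::-1].astype(np.float32)
(u,v),r=cv2.minEnclosingCircle(m); p=onzw(w,u,v,.169); print("cap",u,v,r,p.round(4))
c0,d0=rayw(w,u,v); w1=load("wrist1"); print("tri",tri((c0,d0),rayw(w1,480.2,114.5)))
cv2.imwrite("pics/wrist2.png",w["frame"])
xy=p[:2]
if abs(xy-[.523,-.173]).max()<.01:
    arm.move_straight([*xy,.131],v=.12); f0=arm.get_obs()["ft_force"]
    arm.gripper_to(.03); o=arm.get_obs(); print(f0,o["ft_force"],o["gripper_width"],o["grip_force"],o["position"],o["time_s"])
E
```

```text
bottle [ 0.554 -0.42   0.14 ]
bottle [ 0.492 -0.44   0.117]
bottle [ 0.49  -0.447  0.076]
cap 285.0 226.5 18.117769241333008 [ 0.5085 -0.1824  0.169 ]
tri (array([ 0.51577577, -0.17764209,  0.16310205]), np.float64(0.010004342934349379))
```

View pics/wrist2.png

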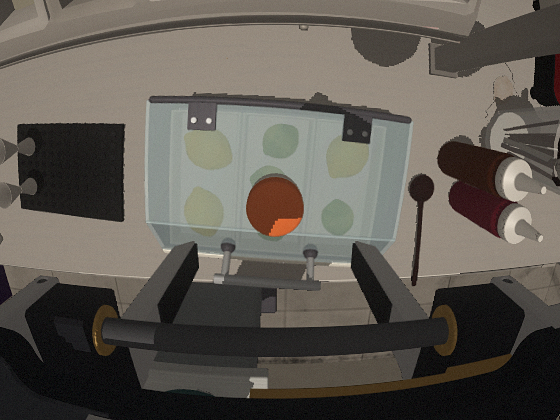

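The cap is partly in shadow: the mask caught only the lit sliver, and the real cap circle is at about (275,206). I'll use a mask that includes the shadowed part.

```bash
python3 - <<'E'
from plant import arm
from h import *
w=arm.get_image("wrist"); h=cv2.cvtColor(w["frame"],cv2.COLOR_BGR2HSV); k=cv2.inRange(h,(0,150,50),(20,255,255)); k[:,:230]=0;k[:,320:]=0;k[:160]=0;k[250:]=0
(u,v),r=cv2.minEnclosingCircle(np.argwhere(k)[:,::-1].astype(np.float32)); p=onzw(w,u,v,.169); print("cap",u,v,r,p.round(4))
print("tri",tri(rayw(w,u,v),rayw(load("wrist1"),480.2,114.5)))
print("bar",onzw(w,217,280,.117).round(4),onzw(w,320,286,.117).round(4),"back",onzw(w,150,99,.117).round(3),onzw(w,411,120,.117).round(3))
xy=p[:2]
if abs(xy-[.523,-.173]).max()<.01:
    arm.move_straight([*xy,.131],v=.12); f0=arm.get_obs()["ft_force"]
    arm.gripper_to(.03); o=arm.get_obs(); print(f0,o["ft_force"],o["gripper_width"],o["grip_force"],o["position"],o["time_s"])
E
```

```text
cap 275.3422546386719 206.48663330078125 29.606264114379883 [ 0.5274 -0.1733  0.169 ]
tri (array([ 0.52440073, -0.17344689,  0.15902114]), np.float64(0.0003376702528563074))
bar [ 0.4251 -0.106   0.117 ] [ 0.4177 -0.2259  0.117 ] back [ 0.631 -0.041  0.117] [ 0.61  -0.319  0.117]
[ 0.13693292 -0.25059525  0.05033965] [-0.43458445  0.24873985  1.08541833] 0.05357991683000692 29.999997317790985 [ 0.52740846 -0.17318881  0.13105041] 6.6417
```

```bash
python3 - <<'E'
from plant import arm
from h import *
q=[1,0,0,0]; x,y,_=arm.get_obs()["position"]
arm.move_straight([x,y,.25],v=.12)
t=np.array([.538,.106])
arm.goto([*t,.20],q); arm.move_straight([*t,.045],v=.12); arm.wait(.3)
o=arm.get_obs(); f0=o["ft_force"]; print(o["gripper_width"],f0)
z=.026
while z>.014:
    arm.move_straight([*t,z],v=.03); arm.wait(.05); f=arm.get_obs()["ft_force"]; print(round(z,4),(f-f0)[2].round(2))
    if (f-f0)[2]>1.5: break
    z-=.001
arm.gripper_to(.09); arm.wait(.3); arm.move_straight([*t,.2],v=.15)
s=arm.get_image("side"); cv2.imwrite("pics/side3.png",s["frame"][150:360,150:430].repeat(2,0).repeat(2,1)); print(arm.get_obs()["time_s"])
# IK plan check for lid
from scipy.spatial.transform import Rotation as Ro
ps=-.077; ex=np.array([np.cos(ps),np.sin(ps),0]); ey=np.array([-np.sin(ps),np.cos(ps),0]); ez=np.array([0,0,1.])
bar=np.array([.423,-.164,.117]); hinge=bar+.198*ex
def pose(th,pitch,back=0,sgn=1):   # pitch: tool z below horizontal at th
    z=np.cos(pitch)*ex-np.sin(pitch)*ez; yv=sgn*(np.sin(pitch)*ex+np.cos(pitch)*ez); xv=np.cross(yv,z)
    b=hinge+.198*(-np.cos(th)*ex+np.sin(th)*ez)
    return b+z*(.019-back), Ro.from_matrix(np.stack([xv,yv,z],1)).as_quat()
for sgn in(1,-1):
  for th,pt,b in[(0,45,.10),(0,45,0),(0,60,.1),(0,60,0),(0,75,0),(50,95,0),(50,80,0),(50,70,0)]:
    j=arm.ik(*pose(np.radians(th),np.radians(pt),b,sgn)); print(sgn,th,pt,b,None if j is None else np.round(j,2))
E
```

```text
0.05343601632698388 [ 0.10025384  0.13516359 -1.62820199]
0.026 0.33
0.025 0.75
0.024 0.07
0.023 0.0
0.022 0.35
0.021 -0.14
0.02 1.18
0.019 5.83
16.0
1 0 45 0.1 None
1 0 45 0 [-0.9  -0.58  2.31  0.69  0.94 -1.1 ]
1 0 60 0.1 [-0.84 -0.62  2.05  0.36  1.34 -0.78]
1 0 60 0 [-0.72 -0.44  2.12  0.35  1.06 -0.76]
1 0 75 0 [-0.59 -0.27  1.94  0.13  1.25 -0.54]
1 50 95 0 [-0.42  0.08  1.29 -0.03  1.85 -0.35]
1 50 80 0 [-0.48 -0.1   1.48  0.07  1.6  -0.4 ]
1 50 70 0 [-0.54 -0.23  1.62  0.15  1.44 -0.46]
-1 0 45 0.1 None
-1 0 45 0 [-0.9  -0.58  2.31  0.69  0.94  2.04]
-1 0 60 0.1 [-0.84 -0.62  2.05  0.36  1.34  2.36]
-1 0 60 0 [-0.72 -0.44  2.12  0.35  1.06  2.39]
-1 0 75 0 None
-1 50 95 0 None
-1 50 80 0 None
-1 50 70 0 None
```

View pics/side3.png

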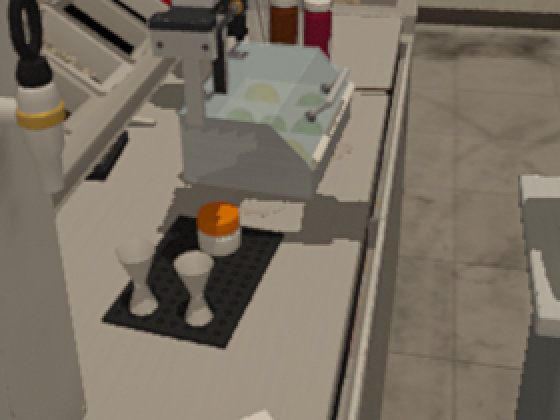

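The jar stands upright on the mat at about (219,228) in the crop, the jiggers are untouched, and the lid is clear. Next I'll grasp the bar at 60° pitch and swing the lid up.

```bash
cat >> h.py <<'E'
from scipy.spatial.transform import Rotation as Ro
ps=-.077; ex=np.array([np.cos(ps),np.sin(ps),0]); ey=np.array([-np.sin(ps),np.cos(ps),0]); ez=np.array([0,0,1.])
bar=np.array([.422,-.164,.117]); hinge=bar+.198*ex
def pose(th,pitch,back=0):   # degrees; pitch of tool z below horizontal
    th,pitch=np.radians([th,pitch])
    z=np.cos(pitch)*ex-np.sin(pitch)*ez; yv=np.sin(pitch)*ex+np.cos(pitch)*ez; xv=np.cross(yv,z)
    b=hinge+.198*(-np.cos(th)*ex+np.sin(th)*ez)
    return b+z*(.019-back), Ro.from_matrix(np.stack([xv,yv,z],1)).as_quat()
E
python3 - <<'E'
from plant import arm
from h import *
arm.move_straight([.50,.08,.32],v=.25); arm.gripper_to(.06)
arm.goto(*pose(0,60,.10))
print(arm.get_obs()["time_s"])
w=arm.get_image("wrist"); cv2.imwrite("pics/wrist4.png",w["frame"]); np.savez("pics/wrist4.npz",**w)
p,q=pose(0,60); arm.move_straight(p,v=.1); f0=arm.get_obs()["ft_force"]
w=arm.get_image("wrist"); cv2.imwrite("pics/wrist5.png",w["frame"])
o=arm.get_obs(); print(f0,o["position"]-p,o["time_s"])
E
```

```text
19.375
[-0.35773171 -0.14073767  0.22199422] [ 0.00025539 -0.00036338  0.00086545] 20.625
```

View pics/wrist5.png

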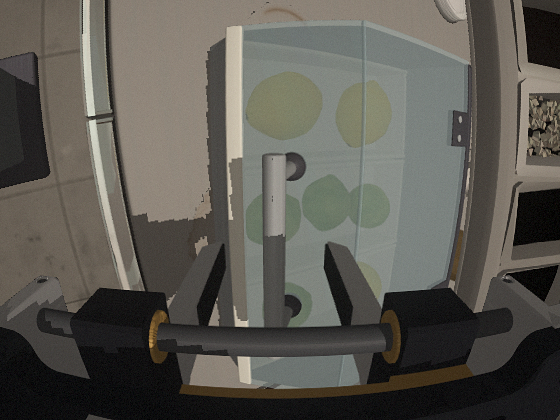

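The bar at column 275 lies midway between the fingertips (222 and 335). Its far end is at (272,155) and the posts are at (293,166) and (292,303), so the grasp is between the posts. I'll close the gripper and swing the lid.

```bash
python3 - <<'E'
from plant import arm
from h import *
arm.gripper_to(.004); o=arm.get_obs(); print(o["gripper_width"],o["grip_force"],o["ft_force"],o["time_s"])
if o["gripper_width"]>.009:
    for th in np.linspace(0,50,9)[1:]:
        p,q=pose(th,60+.7*th); arm.move_straight(p,v=.06,frame=q)
        o=arm.get_obs(); print(round(th,1),o["ft_force"].round(1),o["gripper_width"].round(4),(o["position"]-p).round(4))
        if np.linalg.norm(o["ft_force"])>45: break
    arm.wait(.3)
for n in("scene","side","wrist"):
    im=arm.get_image(n); cv2.imwrite(f"pics/{n}6.png",im["frame"]); np.savez(f"pics/{n}6.npz",**im)
print(arm.get_obs()["time_s"])
E
```

```text
0.011107649634506516 29.999795258045197 [ 1.97750523  0.86771676 -0.939787  ] 21.4417Traceback (most recent call last):
  File "<stdin>", line 7, in <module>
AttributeError: 'float' object has no attribute 'round'
```

```bash
python3 - <<'E'
from plant import arm
from h import *
for th in np.linspace(0,50,9)[2:]:
    p,q=pose(th,60+.7*th); arm.move_straight(p,v=.06,frame=q)
    o=arm.get_obs(); print(round(th,1),np.round(o["ft_force"],1),round(o["gripper_width"],4),np.round(o["position"]-p,4))
    if np.linalg.norm(o["ft_force"])>45: break
arm.wait(.3)
for n in("scene","side","wrist"):
    im=arm.get_image(n); cv2.imwrite(f"pics/{n}6.png",im["frame"]); np.savez(f"pics/{n}6.npz",**im)
print(arm.get_obs()["time_s"],o["grip_force"])
a,b=cv2.imread("pics/side6.png"),cv2.imread("pics/scene6.png")
cv2.imwrite("pics/both6.png",np.hstack([a[100:330,190:420].repeat(2,0).repeat(2,1)[:,:400],b[160:390,180:380].repeat(2,0).repeat(2,1)]))
E
```

```text
12.5 [ 3.5 -1.7 -4.1] 0.0113 [-0.0002 -0.     -0.001 ]
18.8 [ 1.8 -1.1 -4.3] 0.0109 [-0.0004  0.0001 -0.0011]
25.0 [-0.7 -1.3 -3.7] 0.011 [-0.0006  0.     -0.0008]
31.2 [-2.7 -0.8 -1.6] 0.0113 [-0.0007  0.     -0.0005]
37.5 [-3.9 -1.   0.4] 0.0108 [-0.0007  0.     -0.0001]
43.8 [-5.7  0.2  1.1] 0.011 [-0.0005  0.      0.0004]
50.0 [-6.  -0.2  2.5] 0.0106 [-0.0004  0.      0.0008]
25.8583 30.001202523708344
```

View pics/both6.png

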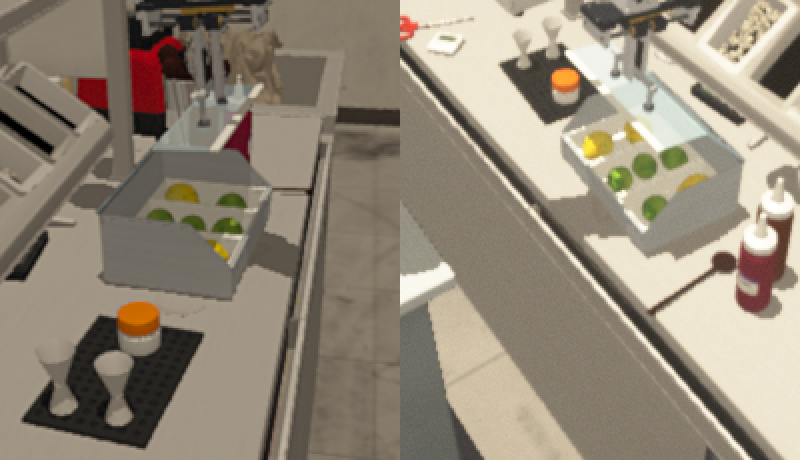

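The lid is held open, the jar stands on the mat, and the jiggers and other things have not moved. Next I'll check the lid angle from depth.

```bash
python3 - <<'E'
from plant import arm
from h import *
for n,f in(("side6",cloud),("scene6",cloud),("wrist6",cloudw)):
    P=f(load(n)).reshape(-1,3)-hinge; a=-P@ex; l=P@ey; z=P[:,2]; r=np.hypot(a,z); an=np.degrees(np.arctan2(z,a))
    k=(r>.03)&(r<.125)&(abs(l)<.135)&(an>35)&(an<65)
    if k.sum()<30: print(n,k.sum()); continue
    k2=k.copy()
    for _ in range(4):
        A=np.c_[a[k2],z[k2]]; m=A.mean(0); d=np.linalg.svd(A-m,full_matrices=0)[2][0]; res=abs((np.c_[a,z]-m)@[-d[1],d[0]]); k2=k&(res<.004)
    print(n,k.sum(),k2.sum(),"plane angle",np.degrees(np.arctan(d[1]/d[0])).round(2),"median polar",np.median(an[k2]).round(2))
b=np.array(arm.get_obs()["position"])-pose(50,95)[0]; print(b)
E
```

```text
side6 0
scene6 128 128 plane angle 49.41 median polar 50.21
wrist6 12845 12845 plane angle 49.61 median polar 50.78
[-6.36034950e-04  5.87227572e-06  5.88203770e-04]
```

```bash
python3 -c "
from plant import arm
o=arm.get_obs();print(o['time_s'],o['gripper_width'],o['grip_force'],abs(o['qvel']).max() if hasattr(o['qvel'],'max') else o['qvel'])
print(arm.job_done())"
```

```text
25.8583 0.011119680372323778 30.000884234905243 0.0010713925099459323
the job is handed in; nothing more can be done
None
```

The job is handed in at 25.9 s: the jar stands upright on the bar mat, and the gripper holds the lid by its handle at 50 degrees open (depth images gave 49.4 to 49.6). The last pictures showed the jiggers and everything else on the worktop where they were.

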